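Clamp a spice jar in a ratchet jar vice and keep squeezing

TASK

I want to twist the tight lid off the spice jar, so hold it for me in the jar vice: stand the jar upright on the vice's bed and slide it home until you feel it stop in the V-shaped jaw, then pump the vice's two squeeze levers so that the moving jaw comes up to the jar and its spring pad is pressed in about half way (10 mm), never all the way, which would crack the glass. Move the jaw only with the levers, do not knock the other things about, and finish while still holding the two levers squeezed.

Things in the scene. Friction and masses are not known exactly. Their poses are not given: they have to be found in the camera images.
- vice: Bare metal jar vice fixed to the worktop. Bed 84 mm wide, 6 mm thick. Origin on the worktop; y axis along the bed (from y = -152 to +132 mm), z up. At the +y end the fixed V jaw (opens to -y, top 58 mm above the worktop); mid-bed the moving jaw (50 mm wide, top 59 mm); behind it, centred on y = -78 mm, the housing (58 mm wide, 82 mm high) with two upright levers, 124 mm high.
- spice_jar: Round glass spice jar with a dark lid, 41 mm in diameter, 105 mm tall, about 0.11 kg. Origin at the centre of its underside, z up. Starts standing on the worktop beside the vice. In the vice its top 50 mm stand clear above the jaws, free to be held there; dragged along by its lid with weight on it, it tilts.
- nest (a point): Point on top of the bed (6 mm above the worktop) at x = 0, y = +72 mm of the vice: the centre of the jar's underside lies here when the jar is home, touching both faces of the V jaw. Its frame is parallel to the vice's. The home jar has 16 to 38 mm of free gap between its side and the pad at the start.
- grip_mid (a point): Point midway between the two lever grips, 116 mm above the worktop, at x = 0, y = -78 mm of the vice. Squeeze here along the vice's y axis: the grips come together equally towards this point.
- grip_front (a point): Grip of the front lever (nearer the jar): grey round bar, 16 mm in diameter, 44 mm long, lying level across the vice. The point is at the bar's middle, 116 mm above the worktop; 25 mm to the +y side of grip_mid when released, 13 mm when fully squeezed.
- grip_rear (a point): Grip of the rear lever, the same bar on the -y side of grip_mid. Over both bars the levers measure 66 mm released and 42 mm fully squeezed. Geared together; they spring open when released. Each needs 2 N at the start of the stroke, 4 N at its end, about 7 N more to move the jaw and about 4 N more again with the pad half in.
- lever_front: The front lever (nearer the jar), 16 mm wide. Origin on its axle, 68 mm above the worktop; its grip bar is 48 mm above that.
- lever_rear: The rear lever, mirror image of the front one.
- lever_angle (a joint): Squeeze angle of the levers: 0 released, 0.25 rad fully squeezed (each grip moves 12 mm). A full squeeze pushes the jaw's toothed bar forward about 8 mm by a pawl (one 8 mm tooth; the first squeeze may do less, and the first part of each is idle). Release fully to take new teeth: the pawl slides back and a brake holds the jaw where it is, against up to about 14 N.
- jaw_travel (a joint): Travel of the moving jaw towards the V jaw in m: 0 fully back (pad face at y = +2 mm of the vice), 0.074 at most. With the jar home, the pad touches it at 0.050.
- pad_travel (a joint): How far the spring pad is pressed into the moving jaw, in m: 0 free, 0.020 all the way in. Its spring gives 0.8 N per mm (8 N half way). While it presses on the home jar it equals the jaw travel less 0.050.
- pad: Black spring pad on the front of the moving jaw, 44 mm wide, 8 mm thick, 14 to 56 mm above the worktop; free, it stands 20 mm off the jaw on two steel pins, a gap that closes as it is pressed in. Its frame is the vice's, shifted along y by jaw travel less pad travel.
- jaw: Aluminium body of the moving jaw behind the pad, 50 x 16 x 50 mm. Its frame is the vice's, shifted along y by the jaw travel; its front face is at y = -26 mm in it.
- salt_shaker: Bystander: salt shaker, 44 mm in diameter, 90 mm tall; origin at the centre of its underside.
- espresso_cup: Bystander: small cup with a handle, 64 x 88 x 49 mm; origin at the centre of its underside.
- tuna_tin: Bystander: small flat steel tin, 66 mm in diameter, 22 mm high; origin at the centre of its underside.

How it is judged:
On the way, in this order (a step that is already met when the one before it is completed fails the run):
1. the jar stands upright on the bed, home in the V jaw, the pad not yet on it (horizontal distance between spice_jar and nest below 0.005 m and z of spice_jar in the frame of vice below 0.012 m and angle between spice_jar's own z axis and vertical below 0.12 rad and value of joint pad_travel below 0.001 m), for 0.2 s.
2. the pad presses on the jar (contact force between pad and spice_jar above 0.5 N), for 0.1 s.
At the end, for the whole second after the job is handed in: the jar stands upright on the bed within 5 mm of its place in the V jaw, the spring pad presses on it and is pressed in 4.5 to 15.5 mm, and the fingers still squeeze both levers (over 1.5 N on each, levers off their rest) (horizontal distance between spice_jar and nest below 0.005 m and z of spice_jar in the frame of vice below 0.012 m and angle between spice_jar's own z axis and vertical below 0.12 rad and value of joint pad_travel between 0.0045 and 0.0155 m and contact force between pad and spice_jar above 3 N and contact force between the fingers and lever_front above 1.5 N and contact force between the fingers and lever_rear above 1.5 N and value of joint lever_angle above 0.02 rad and contact force between the fingers and spice_jar below 0.2 N); the arm keeps its last pose, push and grip.
It fails at once if the spring pad is pressed in all the way (over 17.5 mm) or the jar is squeezed with over 25 N: the glass cracks (value of joint pad_travel above 0.0175 m or contact force between pad and spice_jar above 25 N).
It fails at once if the robot pushes the moving jaw or its pad itself (contact force between any of the fingers, the arm and pad above 2 N or contact force between any of the fingers, the arm and jaw above 2 N).
It fails at once if the jar is tipped over (angle between spice_jar's own z axis and vertical above 0.6 rad).
It fails at once if a bystander is moved more than 30 mm (distance of any of salt_shaker, espresso_cup, tuna_tin from where it was at the start of the episode above 0.03 m).
It also fails if it takes over 70 s, if anything falls off the work surface, if the arm or the gripper's body presses on something with over 40 N, if the wrist force passes 120 N, or if a joint passes its speed limit or range.

ROBOT

A 7-joint arm with a two-finger parallel gripper is mounted at the origin on a cart in front of the work surface, level with it; the furniture and walls round the work are solid. World frame = base frame: x ahead of the robot, y to its left, z up, the work surface at z = 0. Lengths are in m, angles in rad, forces in N, time in s.
With the tool pointing down it reaches from about 0.425 to 0.825 m from the base axis. Payload 3.6 kg.
Tool frame: the origin (TCP) lies at the very end of the fingers, on their centre line; the grasp point (between the pads) lies 19 mm behind it; z points along the fingers, y is the line along which they close (so a half turn about z gives the same grasp; the last joint's range is limited). The gripper opens to 93 mm and grips with 3 to 60 N. Pads are 15 mm wide; open, the fingers measure 128 mm over their backs; the gripper's body (75 mm by 188 mm) begins 65 mm behind the grasp point.
Start: joints at [1.155, 0.615, -0.013, 1.423, 0.008, 1.103, -0.04], TCP at [0.246, -0.601, 0.219] pointing down, gripper open.
Joint ranges: [-3.12, 3.12], [-0.3, 2.06], [-1.34, 1.32], [0.26, 2.42], [-1.36, 4.5], [0.01, 1.98], [-2.84, 2.84]. Speed limits (rad/s): [2.79, 2.79, 3.14, 3.14, 3.14, 3.14, 3.14].

INTERFACE

Orientations are given as a unit quaternion [x, y, z, w].
In Python, from bench import status, optics, job gives the robot as it stands.
- The arm moves only by the tool carry_out, never from a script. Its argument "motion" is a list of rows, each an object of numbers: "tx", "ty", "tz": the shift along the tool's x, y, z in mm; "ax", "ay", "az": the turn, a rotation vector about the tool's x, y, z in rad; "gripper": the gripper command: -1 is shut, 1 is fully open, values between are in proportion. A call has 1 to 5 rows; each row shifts and turns the commanded pose from where the row before left it, along the tool's axes as they then stand; what a row does not reach is not made up. A row lasts 1/10 s, in which the tool goes at most 50 mm and 8.59 degrees, less where a joint would pass 70% of its speed; a pose out of reach is approached as far as the arm can. A call is refused whole if a number of a shift passes 50 or a number of a turn 0.15, either way. A call with a gripper value outside its range is refused whole. The fingers move at their own pace and stop on an object; "squeeze" is the grip in N (left out, the last holds). Time passes only in rows, so rows that do not move let the fingers close. It gives the time, the measured TCP pose, the force, the opening and the grip force at its end, in the units of the state.
- status.get_state(): the state, without advancing time (a new reading comes with each control period).
- optics.get_image(name): name is "side" or "top" or "wrist"; returns a dict with "img" (420x560x3 uint8, blue, green, red), "fx", "fy", "cx", "cy" (pixels), "xyz" and "attitude" of the camera in the world. Camera axes: x right, y up, looking along -z (the intrinsics and any distortion apply to the point x, -y, -z); pixel columns grow to the right and rows downward; lengths in m; the calibration is good to about 2 mm. A picture is of the moment at which its call begins. There is no depth.
- job.finish_job(): hands the job in; it is judged then, once.
The state is a dict: "time_s": time; "joint_pos": joint angles; "dq": joint speeds; "joint_torque": joint torques, N m; "tool_pos": TCP position; "orientation": TCP orientation; "force": force on the tool from outside, world axes, zero at the start; "wrist_torque": the same for the moment, N m; "opening": finger opening in m; "grip_force": force on a finger pad.
Only numpy, scipy, OpenCV 4.12 (cv2) and the standard library are available. Lean on these libraries where they do the work, as an engineer would, in place of code of your own. Each camera call takes 0.05 s, during which the arm holds its last target. There are 200 camera calls.

## Working session

There is one attempt and no reset: what is moved stays moved. The work goes in short steps, Python scripts to look and compute and a tool call to move; the robot and the scene stay as the last step left them, time stands still between calls to the robot, and variables do not carry over. Pictures are saved under pics/ and viewed, at most 10 in all, crops included, and the job is handed in when it is done.

Besides the shell and the picture viewer there is one more tool, called as name([rows], argument=value, ...), one row to a line, values as JSON. carry_out: Moves the arm, as the interface text tells. Its arguments: {"type":"object","properties":{"motion":{"type":"array"},"squeeze":{"type":"number"}},"required":["motion"]}

```bash
mkdir -p pics
cat > h.py <<'E'
import numpy as np,cv2
from scipy.spatial.transform import Rotation as R
from bench import status,optics,job
def snap(n,f):
    d=optics.get_image(n);cv2.imwrite('pics/'+f,d['img']);np.save('pics/'+f+'.npy',{k:v for k,v in d.items()},allow_pickle=True);return d
def load(f): return np.load('pics/'+f+'.npy',allow_pickle=True).item()
def ray(d,u,v,z):
    r=R.from_quat(d['attitude']).apply([(u-d['cx'])/d['fx'],-(v-d['cy'])/d['fy'],-1]);c=np.array(d['xyz'])
    return c+r*(z-c[2])/r[2]
def proj(d,p):
    q=R.from_quat(d['attitude']).inv().apply(np.array(p)-np.array(d['xyz']))
    return np.array([d['cx']+d['fx']*q[0]/-q[2],d['cy']-d['fy']*q[1]/-q[2]])
E
python3 - <<'E'
from h import *
for n in('top','side'):
    d=snap(n,n+'0.png');print({k:v for k,v in d.items() if k!='img'})
print(status.get_state())
a=cv2.imread('pics/top0.png');b=cv2.imread('pics/side0.png')
E
```

```text
{'fx': 488.1562532135031, 'fy': 488.1562532135031, 'cx': 280.55587573043533, 'cy': 208.99802652539162, 'xyz': array([ 0.31690535, -0.02785742,  1.33469264]), 'attitude': array([ 0.06625103, -0.07373779, -0.69980445,  0.70742298])}
{'fx': 404.4752720693117, 'fy': 404.4752720693117, 'cx': 282.2866772178194, 'cy': 208.55166320546772, 'xyz': array([ 0.09360536, -0.02726666,  0.87435385]), 'attitude': array([-0.18252252,  0.18792911,  0.69547003, -0.66909612])}
{'time_s': 0.1, 'joint_pos': array([ 1.15547767,  0.61583098, -0.01264897,  1.42471851,  0.00809684,
        1.10340305, -0.04039228]), 'dq': array([-0.00060313, -0.00120633, -0.00072873, -0.00364417, -0.00030091,
       -0.00022559, -0.00085112]), 'joint_torque': array([ 2.34110572e-03, -4.60036325e+01,  2.09978130e-01, -1.66244388e+01,
       -6.12644409e-02,  1.69227429e-02,  8.09718313e-05]), 'tool_pos': array([ 0.24617219, -0.60081649,  0.21759809]), 'orientation': array([ 9.81151815e-01,  1.93235044e-01, -2.26582005e-04, -1.13268020e-03]), 'force': array([ 0.03997905,  0.14910533, -0.23383491]), 'wrist_torque': array([ 0.03224396,  0.03342412, -0.01433796]), 'grip_force': 0.0, 'opening': 0.09305586472843515}
```

View pics/top0.png

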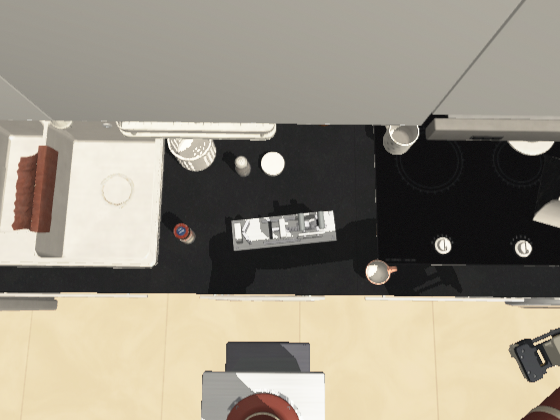

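View pics/side0.png

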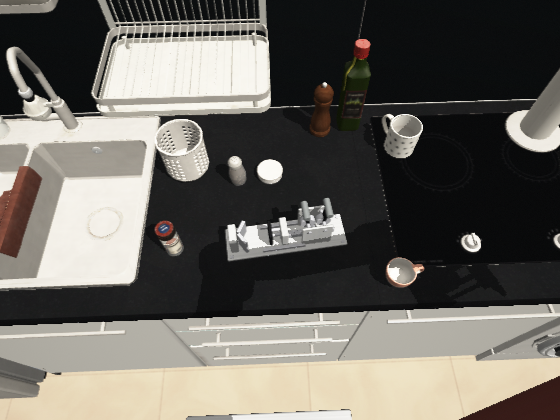

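The views show the vice (top px 232–337, 210–250) with its V jaw at the left. The jar is at about (183,232), the shaker at (242,166), the tin at (273,163) and the cup at (378,272). Next I'll enlarge the vice and jar.

Run:
```python
from h import *
a=cv2.imread('pics/top0.png')[200:260,160:345];b=cv2.imread('pics/side0.png')[190:270,150:355]
a=cv2.resize(a,None,fx=4,fy=4,interpolation=2);b=cv2.resize(b,None,fx=3.9,fy=3.9,interpolation=2)
c=np.zeros((600,800,3),np.uint8);c[:240,:740]=a;c[250:250+b.shape[0],:b.shape[1]]=b[:350,:800]
cv2.imwrite('pics/c0.png',c)
```

```text
(no output)
```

View pics/c0.png

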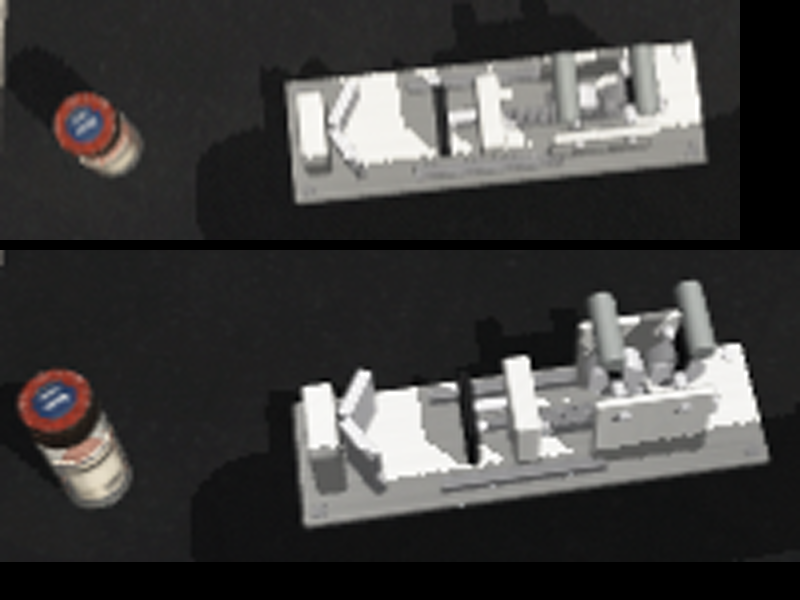

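Run:
```python
from h import *
T=load('top0.png');S=load('side0.png')
t=lambda x,y:(x/4+160,y/4+200); s=lambda x,y:(x/3.9+150,(y-250)/3.9+190)
M=np.array([[-42,132],[42,132],[42,-152],[-42,-152]])/1000
for n,d,f,P in(('top',T,t,[(298,204),(285,80),(693,42),(707,160)]),('side',S,s,[(303,522),(297,402),(742,343),(768,460)])):
    Q=np.array([ray(d,*f(*p),0.004)[:2] for p in P])
    for k in (0,1):
        m=M if k==0 else M*[-1,1]
        A=m-m.mean(0);B=Q-Q.mean(0)
        th=np.arctan2((A[:,0]*B[:,1]-A[:,1]*B[:,0]).sum(),(A*B).sum());r=np.array([[np.cos(th),-np.sin(th)],[np.sin(th),np.cos(th)]])
        o=Q.mean(0)-r@m.mean(0);print(n,k,th,o,np.abs(Q-(m@r.T+o)).max()*1e3)
    th=0
print('jar',ray(T,*t(86,124),.105),ray(S,*s(55,403),.105))
for nm,p,q,z in(('shaker',(242,158),(235,161),.09),('tin',(273,163),(270,170),.022),('cup',(376,270),(401,270),.049)):
    print(nm,ray(T,*p,z),ray(S,*q,z))
print(ray(T,*t(444,118),.056),ray(S,*s(467,410),.03))
```

```text
top 0 0.11299088537435516 [ 0.52357268 -0.04111316] 1.4026403667443954
top 1 0.11188734448883277 [ 0.52358365 -0.04111192] 84.67935480019418
side 0 0.10557498537894432 [ 0.52524751 -0.04016903] 1.9820366862746686
side 1 0.11051955499947395 [ 0.52519836 -0.04017437] 83.27603762012825
jar [0.50404782 0.21135978 0.105     ] [0.50293033 0.21237984 0.105     ]
shaker [0.7039169  0.06378744 0.09      ] [0.69055905 0.06619085 0.09      ]
tin [ 0.71165282 -0.01814627  0.022     ] [ 0.70967142 -0.01683543  0.022     ]
cup [ 0.41491567 -0.29256029  0.049     ] [ 0.4124611  -0.29523275  0.049     ]
[ 0.51823133 -0.01543075  0.056     ] [ 0.52835439 -0.0123573   0.03      ]
```

```bash
cat >> h.py <<'E'
TH=0.109;O=np.array([.5244,-.0407])
def vw(x,y): return O+np.array([np.cos(TH)*x-np.sin(TH)*y,np.sin(TH)*x+np.cos(TH)*y])
def go(p):
    s=status.get_state();r=R.from_quat(s['orientation']);x=r.apply([1,0,0])
    print('yaw',np.arctan2(x[1],x[0]),'tz',r.apply([0,0,1]).round(3),'move mm',(r.inv().apply(np.array(p)-s['tool_pos'])*1e3).round(1))
E
echo
```

carry_out([
  {"az":0.14,"gripper":1},
  {"az":0.14},
  {"tz":-15},
])

```text
$.motion[0]: bad value
```

```bash
python3 -c "
from h import *
print(vw(0,.072),vw(0,-.078));go([.52,-.2,.25]);go([.5035,.212,.2])"
```

```text
[0.51656753 0.03087271] [ 0.53288517 -0.1182371 ]
yaw 0.3889168122587493 tz [-0.001  0.002 -1.   ] move mm [ 405.4 -267.1  -31.8]
yaw 0.3889168122587493 tz [-0.001  0.002 -1.   ] move mm [ 546.3 -654.5   19.1]
```

carry_out([
  {"tx":0,"ty":0,"tz":0,"ax":0,"ay":0,"az":0.14,"gripper":1},
  {"tx":0,"ty":0,"tz":-15,"ax":0,"ay":0,"az":0.14,"gripper":1},
  {"tx":0,"ty":0,"tz":-15,"ax":0,"ay":0,"az":0,"gripper":1},
])

```text
time_s: 0.4
tool_pos: [0.2463, -0.6007, 0.2478]
orientation: [0.999, 0.053, -0.001, -0.001]
force: [-0.2, -0.3, 0.5]
opening: 0.0925
grip_force: 0.0
```

```bash
python3 -c "
from h import *
go([.52,-.2,.25]);go([.5035,.212,.2])"
```

```text
yaw 0.10670089406441007 tz [-0.001  0.003 -1.   ] move mm [ 314.8 -369.3   -1.5]
yaw 0.10670089406441007 tz [-0.001  0.003 -1.   ] move mm [ 342.3 -780.5   49.6]
```

carry_out([
  {"tx":31,"ty":-37,"tz":0,"ax":0,"ay":0,"az":0,"gripper":1},
  {"tx":31,"ty":-37,"tz":0,"ax":0,"ay":0,"az":0,"gripper":1},
  {"tx":31,"ty":-37,"tz":0,"ax":0,"ay":0,"az":0,"gripper":1},
  {"tx":31,"ty":-37,"tz":0,"ax":0,"ay":0,"az":0,"gripper":1},
  {"tx":31,"ty":-37,"tz":0,"ax":0,"ay":0,"az":0,"gripper":1},
])

```text
time_s: 0.9
tool_pos: [0.381, -0.3987, 0.2483]
orientation: [0.999, 0.054, -0.0, -0.0]
force: [0.9, -0.3, -0.4]
opening: 0.0932
grip_force: 0.0
```

carry_out([
  {"tx":31,"ty":-37,"tz":0,"ax":0,"ay":0,"az":0,"gripper":1},
  {"tx":31,"ty":-37,"tz":0,"ax":0,"ay":0,"az":0,"gripper":1},
  {"tx":31,"ty":-37,"tz":0,"ax":0,"ay":0,"az":0,"gripper":1},
  {"tx":31,"ty":-37,"tz":0,"ax":0,"ay":0,"az":0,"gripper":1},
  {"tx":31,"ty":-37,"tz":0,"ax":0,"ay":0,"az":0,"gripper":1},
])

```text
time_s: 1.4
tool_pos: [0.5149, -0.1981, 0.2484]
orientation: [0.999, 0.054, -0.0, -0.0]
force: [0.2, -0.3, -0.5]
opening: 0.093
grip_force: 0.0
```

carry_out([
  {"tx":3,"ty":-41,"tz":0,"ax":0,"ay":0,"az":0,"gripper":1},
  {"tx":3,"ty":-41,"tz":0,"ax":0,"ay":0,"az":0,"gripper":1},
  {"tx":3,"ty":-41,"tz":0,"ax":0,"ay":0,"az":0,"gripper":1},
  {"tx":3,"ty":-41,"tz":0,"ax":0,"ay":0,"az":0,"gripper":1},
  {"tx":3,"ty":-41,"tz":0,"ax":0,"ay":0,"az":0,"gripper":1},
])

```text
time_s: 1.9
tool_pos: [0.5064, 0.007, 0.2484]
orientation: [0.999, 0.054, -0.0, -0.0]
force: [0.2, 0.1, -0.1]
opening: 0.093
grip_force: 0.0
```

carry_out([
  {"tx":3,"ty":-41,"tz":0,"ax":0,"ay":0,"az":0,"gripper":1},
  {"tx":3,"ty":-41,"tz":0,"ax":0,"ay":0,"az":0,"gripper":1},
  {"tx":3,"ty":-41,"tz":0,"ax":0,"ay":0,"az":0,"gripper":1},
  {"tx":3,"ty":-41,"tz":0,"ax":0,"ay":0,"az":0,"gripper":1},
  {"tx":0,"ty":0,"tz":0,"ax":0,"ay":0,"az":0,"gripper":1},
])

```text
time_s: 2.4
tool_pos: [0.4992, 0.1778, 0.2483]
orientation: [0.998, 0.06, -0.001, -0.003]
force: [-1.0, 0.0, 0.4]
opening: 0.0932
grip_force: 0.0
```

```bash
python3 -c "
from h import *
go([.5035,.212,.15]);d=snap('wrist','w1.png');print(d['xyz'],R.from_quat(d['attitude']).as_matrix().round(2),d['fx']);print(proj(d,[.5035,.212,.105]))"
```

```text
yaw 0.12097039935262034 tz [-0.001  0.005 -1.   ] move mm [  8.5 -32.9  98.5]
[0.56977626 0.18498025 0.41357304] [[ 0.12  0.96  0.26]
 [-0.99  0.12  0.03]
 [-0.   -0.26  0.97]] 296.3697748004886
[249.37015968 190.69276257]
```

View pics/w1.png

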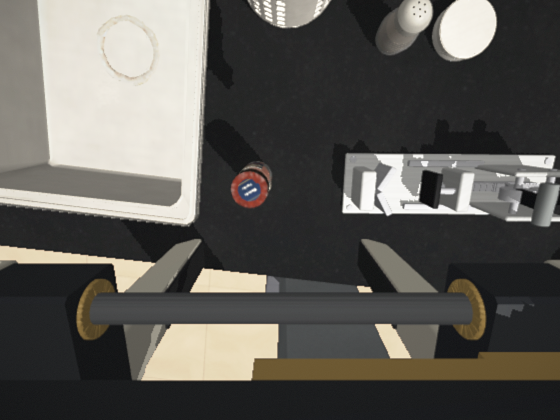

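The lid centre is at about (250,189), and I predicted (249,191), so the jar's position is confirmed.

carry_out([
  {"tx":8,"ty":-33,"tz":0,"ax":0,"ay":0,"az":0,"gripper":1},
  {"tx":0,"ty":0,"tz":40,"ax":0,"ay":0,"az":0,"gripper":1},
  {"tx":0,"ty":0,"tz":40,"ax":0,"ay":0,"az":0,"gripper":1},
  {"tx":0,"ty":0,"tz":0,"ax":0,"ay":0,"az":0,"gripper":1},
])

```text
time_s: 2.85
tool_pos: [0.5019, 0.1999, 0.1639]
orientation: [0.999, 0.053, -0.006, 0.003]
force: [-0.7, -0.5, -0.9]
opening: 0.093
grip_force: 0.0
```

```bash
python3 -c "
from h import *
go([.5035,.212,.068]);print(status.get_state()['joint_pos'])"
```

```text
yaw 0.10689925289992537 tz [-0.011 -0.006 -1.   ] move mm [  4.  -12.3  95.8]
[-0.3559379   0.5153413  -0.09636885  1.80017943  0.06471     0.84202181
 -1.94746644]
```

carry_out([
  {"tx":4,"ty":-12,"tz":0,"ax":0,"ay":0,"az":0,"gripper":1},
  {"tx":0,"ty":0,"tz":20,"ax":0,"ay":0,"az":0,"gripper":1},
  {"tx":0,"ty":0,"tz":20,"ax":0,"ay":0,"az":0,"gripper":1},
  {"tx":0,"ty":0,"tz":0,"ax":0,"ay":0,"az":0,"gripper":1},
])

```text
time_s: 3.25
tool_pos: [0.5084, 0.2161, 0.1289]
orientation: [0.999, 0.054, -0.0, 0.0]
force: [-0.1, 0.4, -0.7]
opening: 0.0927
grip_force: 0.0
```

```bash
python3 -c "
from h import *
go([.5035,.212,.068])"
```

```text
yaw 0.10869630216145884 tz [-0. -0. -1.] move mm [-5.3  3.6 60.9]
```

carry_out([
  {"tx":-5,"ty":4,"tz":0,"ax":0,"ay":0,"az":0,"gripper":1},
  {"tx":0,"ty":0,"tz":20,"ax":0,"ay":0,"az":0,"gripper":1},
  {"tx":0,"ty":0,"tz":20,"ax":0,"ay":0,"az":0,"gripper":1},
  {"tx":0,"ty":0,"tz":20,"ax":0,"ay":0,"az":0,"gripper":1},
  {"tx":0,"ty":0,"tz":0,"ax":0,"ay":0,"az":0,"gripper":1},
])

```text
time_s: 3.75
tool_pos: [0.5032, 0.2108, 0.0686]
orientation: [0.999, 0.054, -0.001, 0.0]
force: [0.3, -0.0, 0.2]
opening: 0.0926
grip_force: 0.0
```

carry_out([
  {"tx":0,"ty":0,"tz":0,"ax":0,"ay":0,"az":0,"gripper":-1},
  {"tx":0,"ty":0,"tz":0,"ax":0,"ay":0,"az":0,"gripper":-1},
  {"tx":0,"ty":0,"tz":0,"ax":0,"ay":0,"az":0,"gripper":-1},
  {"tx":0,"ty":0,"tz":0,"ax":0,"ay":0,"az":0,"gripper":-1},
  {"tx":0,"ty":0,"tz":0,"ax":0,"ay":0,"az":0,"gripper":-1},
], squeeze=12)

```text
time_s: 4.25
tool_pos: [0.5039, 0.2114, 0.0692]
orientation: [0.999, 0.054, 0.0, -0.0]
force: [-0.0, -0.2, -0.1]
opening: 0.0575
grip_force: 0.0
```

carry_out([
  {"tx":0,"ty":0,"tz":0,"ax":0,"ay":0,"az":0,"gripper":-1},
  {"tx":0,"ty":0,"tz":0,"ax":0,"ay":0,"az":0,"gripper":-1},
  {"tx":0,"ty":0,"tz":0,"ax":0,"ay":0,"az":0,"gripper":-1},
  {"tx":0,"ty":0,"tz":0,"ax":0,"ay":0,"az":0,"gripper":-1},
  {"tx":0,"ty":0,"tz":0,"ax":0,"ay":0,"az":0,"gripper":-1},
])

```text
time_s: 4.75
tool_pos: [0.5037, 0.2114, 0.0687]
orientation: [0.999, 0.054, 0.0, -0.0]
force: [0.2, 0.0, 0.7]
opening: 0.0408
grip_force: 11.9
```

```bash
python3 -c "
from h import *
p=vw(0,.060)
print(status.get_state()['opening'],status.get_state()['grip_force']);go([*p,.15])"
```

```text
0.040792576746341576 11.945850066840649
yaw 0.10893092578549242 tz [-0.  0. -1.] move mm [ -6.8 192.9 -81.4]
```

carry_out([
  {"tx":0,"ty":0,"tz":-25,"ax":0,"ay":0,"az":0,"gripper":-1},
  {"tx":0,"ty":0,"tz":-25,"ax":0,"ay":0,"az":0,"gripper":-1},
  {"tx":0,"ty":0,"tz":-30,"ax":0,"ay":0,"az":0,"gripper":-1},
  {"tx":-2,"ty":30,"tz":0,"ax":0,"ay":0,"az":0,"gripper":-1},
  {"tx":-2,"ty":30,"tz":0,"ax":0,"ay":0,"az":0,"gripper":-1},
])

```text
time_s: 5.25
tool_pos: [0.5064, 0.1516, 0.1496]
orientation: [0.998, 0.056, 0.001, -0.0]
force: [-0.5, -1.1, -1.2]
opening: 0.0409
grip_force: 11.9
```

carry_out([
  {"tx":-2,"ty":30,"tz":0,"ax":0,"ay":0,"az":0,"gripper":-1},
  {"tx":0,"ty":30,"tz":0,"ax":0,"ay":0,"az":0,"gripper":-1},
  {"tx":0,"ty":30,"tz":0,"ax":0,"ay":0,"az":0,"gripper":-1},
  {"tx":0,"ty":30,"tz":0,"ax":0,"ay":0,"az":0,"gripper":-1},
  {"tx":0,"ty":0,"tz":0,"ax":0,"ay":0,"az":0,"gripper":-1},
])

```text
time_s: 5.75
tool_pos: [0.5172, 0.0254, 0.1483]
orientation: [0.999, 0.05, -0.001, 0.002]
force: [-0.3, -0.9, -1.2]
opening: 0.0406
grip_force: 11.9
```

```bash
python3 -c "
from h import *
p=vw(0,.064)
print(status.get_state()['opening'],status.get_state()['force']);go([*p,.15]);snap('wrist','w2.png');snap('top','t2.png')
s=snap('side','s2.png')['img'];cv2.imwrite('pics/s2c.png',np.vstack([cv2.resize(s[150:270,180:380],None,fx=3,fy=3)]))"
```

```text
0.040644074758216235 [-0.34361817 -0.92652162 -1.20400004]
yaw 0.09972317701597412 tz [-0.001 -0.004 -1.   ] move mm [ 0.   2.5 -1.7]
```

View pics/w2.png

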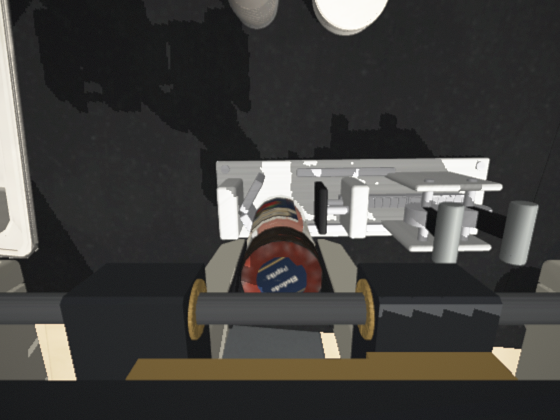

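The jar hangs between the V jaw (about 250,205) and the pad (321,207). I'll check the vice pose against the bed's far corners at (217,161) and (488,157).

```bash
python3 -c "
from h import *
d=load('w2.png')
for x,y in((42,132),(42,-152)): print(proj(d,[*vw(x/1e3,y/1e3),.006]))
a,b=ray(d,217,161,.006),ray(d,488,157,.006);print(a,b,vw(.042,.132),vw(.042,-.152))
for y,u,v,z in((2,326,184,.056),(2,326,232,.056)):
  q=ray(d,u,v,z)[:2]-O; print(q@[np.cos(TH),np.sin(TH)],q@[-np.sin(TH),np.cos(TH)])
go([*vw(0,.064),.15])
"
```

```text
[215.48545087 159.40162802]
[491.73069461 156.56383093]
[0.5503154  0.09346882 0.006     ] [ 0.58187312 -0.18352518  0.006     ] [0.55179122 0.09508557] [ 0.58268596 -0.187229  ]
0.02429539899544119 0.025520306248537357
-0.020406154921121678 0.02417165609645014
yaw 0.10933936422930071 tz [-0.001  0.001 -1.   ] move mm [-0.5  9.6 -1.5]
```

carry_out([
  {"tx":-1,"ty":9,"tz":0,"ax":0,"ay":0,"az":0,"gripper":-1},
  {"tx":0,"ty":0,"tz":0,"ax":0,"ay":0,"az":0,"gripper":-1},
  {"tx":0,"ty":0,"tz":20,"ax":0,"ay":0,"az":0,"gripper":-1},
  {"tx":0,"ty":0,"tz":0,"ax":0,"ay":0,"az":0,"gripper":-1},
  {"tx":0,"ty":0,"tz":0,"ax":0,"ay":0,"az":0,"gripper":-1},
])

```text
time_s: 6.4
tool_pos: [0.5169, 0.0231, 0.1286]
orientation: [0.998, 0.055, -0.0, -0.0]
force: [0.8, 0.3, -0.6]
opening: 0.0408
grip_force: 11.9
```

```bash
python3 -c "
from h import *
go([*vw(0,.064),.0755])"
```

```text
yaw 0.10972040801369927 tz [-0.001  0.    -1.   ] move mm [ 0.5  0.3 53.1]
```

carry_out([
  {"tx":0,"ty":0,"tz":20,"ax":0,"ay":0,"az":0,"gripper":-1},
  {"tx":0,"ty":0,"tz":20,"ax":0,"ay":0,"az":0,"gripper":-1},
  {"tx":0,"ty":0,"tz":8,"ax":0,"ay":0,"az":0,"gripper":-1},
  {"tx":0,"ty":0,"tz":0,"ax":0,"ay":0,"az":0,"gripper":-1},
  {"tx":0,"ty":0,"tz":0,"ax":0,"ay":0,"az":0,"gripper":-1},
])

```text
time_s: 6.9
tool_pos: [0.5179, 0.0228, 0.0815]
orientation: [0.999, 0.054, 0.001, -0.0]
force: [0.1, -0.1, -1.4]
opening: 0.0406
grip_force: 11.9
```

carry_out([
  {"tx":0,"ty":0,"tz":2,"ax":0,"ay":0,"az":0,"gripper":-1},
  {"tx":0,"ty":0,"tz":2,"ax":0,"ay":0,"az":0,"gripper":-1},
  {"tx":0,"ty":0,"tz":0,"ax":0,"ay":0,"az":0,"gripper":-1},
  {"tx":0,"ty":0,"tz":0,"ax":0,"ay":0,"az":0,"gripper":-1},
])

```text
time_s: 7.3
tool_pos: [0.5173, 0.0227, 0.0769]
orientation: [0.999, 0.054, 0.0, -0.0]
force: [-0.1, -0.4, -0.3]
opening: 0.041
grip_force: 11.9
```

carry_out([
  {"tx":0,"ty":0,"tz":1.5,"ax":0,"ay":0,"az":0,"gripper":-1},
  {"tx":0,"ty":0,"tz":0,"ax":0,"ay":0,"az":0,"gripper":-1},
  {"tx":0,"ty":0,"tz":0,"ax":0,"ay":0,"az":0,"gripper":-1},
])

```text
time_s: 7.6
tool_pos: [0.5172, 0.0227, 0.0751]
orientation: [0.999, 0.054, -0.0, -0.0]
force: [0.9, 0.8, -1.1]
opening: 0.0407
grip_force: 11.9
```

carry_out([
  {"tx":0,"ty":-3,"tz":0,"ax":0,"ay":0,"az":0,"gripper":-1},
  {"tx":0,"ty":-3,"tz":0,"ax":0,"ay":0,"az":0,"gripper":-1},
  {"tx":0,"ty":0,"tz":0,"ax":0,"ay":0,"az":0,"gripper":-1},
  {"tx":0,"ty":0,"tz":0,"ax":0,"ay":0,"az":0,"gripper":-1},
])

```text
time_s: 8.0
tool_pos: [0.5166, 0.0289, 0.0752]
orientation: [0.999, 0.055, 0.0, -0.0]
force: [0.3, 0.1, -1.3]
opening: 0.0406
grip_force: 11.9
```

carry_out([
  {"tx":0,"ty":-1,"tz":0,"ax":0,"ay":0,"az":0,"gripper":-1},
  {"tx":0,"ty":-1,"tz":0,"ax":0,"ay":0,"az":0,"gripper":-1},
  {"tx":0,"ty":0,"tz":0,"ax":0,"ay":0,"az":0,"gripper":-1},
  {"tx":0,"ty":0,"tz":0,"ax":0,"ay":0,"az":0,"gripper":-1},
])

```text
time_s: 8.4
tool_pos: [0.5163, 0.0302, 0.0752]
orientation: [0.999, 0.054, -0.0, 0.0]
force: [-0.2, -1.2, -1.0]
opening: 0.0405
grip_force: 11.9
```

carry_out([
  {"tx":0,"ty":-1,"tz":0,"ax":0,"ay":0,"az":0,"gripper":-1},
  {"tx":0,"ty":0,"tz":0,"ax":0,"ay":0,"az":0,"gripper":-1},
  {"tx":0,"ty":0,"tz":0,"ax":0,"ay":0,"az":0,"gripper":-1},
])

```text
time_s: 8.7
tool_pos: [0.5161, 0.0309, 0.0752]
orientation: [0.999, 0.054, -0.0, 0.0]
force: [-1.0, -1.9, 0.2]
opening: 0.0405
grip_force: 12.0
```

carry_out([
  {"tx":0,"ty":-1,"tz":0,"ax":0,"ay":0,"az":0,"gripper":-1},
  {"tx":0,"ty":0,"tz":0,"ax":0,"ay":0,"az":0,"gripper":-1},
  {"tx":0,"ty":0,"tz":0,"ax":0,"ay":0,"az":0,"gripper":-1},
])

```text
time_s: 9.0
tool_pos: [0.516, 0.0313, 0.0752]
orientation: [0.999, 0.054, -0.0, 0.001]
force: [-0.5, -3.6, 0.3]
opening: 0.0403
grip_force: 12.0
```

carry_out([
  {"tx":0,"ty":-1,"tz":0,"ax":0,"ay":0,"az":0,"gripper":-1},
  {"tx":0,"ty":0,"tz":0,"ax":0,"ay":0,"az":0,"gripper":-1},
  {"tx":0,"ty":0,"tz":0,"ax":0,"ay":0,"az":0,"gripper":-1},
])

```text
time_s: 9.3
tool_pos: [0.5159, 0.0315, 0.0753]
orientation: [0.999, 0.054, -0.0, 0.001]
force: [-0.4, -6.5, 1.2]
opening: 0.0407
grip_force: 12.0
```

carry_out([
  {"tx":0,"ty":2,"tz":0.5,"ax":0,"ay":0,"az":0,"gripper":-1},
  {"tx":0,"ty":0,"tz":0,"ax":0,"ay":0,"az":0,"gripper":-1},
  {"tx":0,"ty":0,"tz":0,"ax":0,"ay":0,"az":0,"gripper":-1},
])

```text
time_s: 9.6
tool_pos: [0.5159, 0.0314, 0.0747]
orientation: [0.999, 0.054, -0.0, 0.0]
force: [-1.1, -4.6, 2.5]
opening: 0.0408
grip_force: 12.0
```

carry_out([
  {"tx":0,"ty":0,"tz":0,"ax":0,"ay":0,"az":0,"gripper":0.2},
  {"tx":0,"ty":0,"tz":0,"ax":0,"ay":0,"az":0,"gripper":0.2},
  {"tx":0,"ty":0,"tz":0,"ax":0,"ay":0,"az":0,"gripper":1},
  {"tx":0,"ty":0,"tz":0,"ax":0,"ay":0,"az":0,"gripper":1},
  {"tx":0,"ty":0,"tz":0,"ax":0,"ay":0,"az":0,"gripper":1},
])

```text
time_s: 10.1
tool_pos: [0.5164, 0.0322, 0.0747]
orientation: [0.999, 0.055, 0.0, -0.0]
force: [0.3, 0.3, 0.2]
opening: 0.0752
grip_force: 0.0
```

carry_out([
  {"tx":0,"ty":0,"tz":0,"ax":0,"ay":0,"az":0,"gripper":1},
  {"tx":0,"ty":0,"tz":0,"ax":0,"ay":0,"az":0,"gripper":1},
  {"tx":0,"ty":0,"tz":-25,"ax":0,"ay":0,"az":0,"gripper":1},
  {"tx":0,"ty":0,"tz":-30,"ax":0,"ay":0,"az":0,"gripper":1},
  {"tx":0,"ty":0,"tz":-30,"ax":0,"ay":0,"az":0,"gripper":1},
])

```text
time_s: 10.6
tool_pos: [0.5159, 0.0316, 0.1604]
orientation: [0.999, 0.054, -0.001, -0.0]
force: [0.1, -0.3, 0.2]
opening: 0.0927
grip_force: 0.0
```

carry_out([
  {"tx":0,"ty":0,"tz":-10,"ax":0,"ay":0,"az":0,"gripper":1},
  {"tx":0,"ty":30,"tz":0,"ax":0,"ay":0,"az":0,"gripper":1},
  {"tx":0,"ty":30,"tz":0,"ax":0,"ay":0,"az":0,"gripper":1},
  {"tx":0,"ty":30,"tz":0,"ax":0,"ay":0,"az":0,"gripper":1},
  {"tx":0,"ty":0,"tz":0,"ax":0,"ay":0,"az":0,"gripper":1},
])

```text
time_s: 11.1
tool_pos: [0.5255, -0.0637, 0.1688]
orientation: [0.999, 0.05, -0.001, 0.002]
force: [-0.0, 1.2, -0.9]
opening: 0.0929
grip_force: 0.0
```

```bash
python3 -c "
from h import *
go([*vw(0,-.078),.150]);w=snap('wrist','w3.png')['img'];t=snap('top','t3.png')['img'];s=snap('side','s3.png')['img']
t3=load('t3.png');s3=load('s3.png');
for z in(.111,): print(proj(t3,[.5162,.0313,z]),proj(s3,[.5162,.0313,z]),proj(load('w3.png'),[.5162,.0313,z]))
c=np.zeros((600,800,3),np.uint8);c[:420,:560]=w;c[420:600,:400]=cv2.resize(t[190:265,210:377],(400,180));c[420:600,400:]=cv2.resize(s[190:265,210:377],(400,180));cv2.imwrite('pics/c3.png',c)"
```

```text
yaw 0.10012565806630529 tz [-0.001 -0.003 -1.   ] move mm [ 2.  54.9 18.9]
[252.40218764 226.70502779] [248.50677799 219.54321601] [158.56151291 222.56796715]
```

View pics/c3.png

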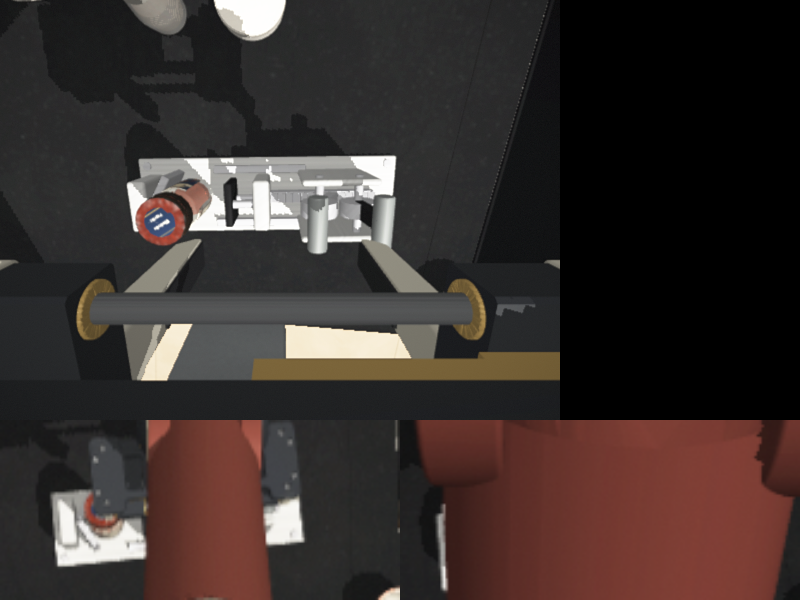

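The lid is at (160,223) against a predicted (159,223), so the jar is standing home. The grip bars are at about (317,225) and (383,222), and I'll check their midpoint.

```bash
python3 -c "
from h import *
d=load('w3.png')
for s in(25,-25): print(proj(d,[*vw(.022,s/1e3-.078),.116]),proj(d,[*vw(-.022,s/1e3-.078),.116]))
go([*vw(0,-.0775),.150])"
```

```text
[319.34527461 194.60652634] [317.9701795  249.03875098]
[385.80388342 193.94517165] [381.16371385 248.39877786]
yaw 0.10961851774998765 tz [-0.001  0.001 -1.   ] move mm [ 0.6 61.5 18.9]
```

carry_out([
  {"tx":0,"ty":30,"tz":0,"ax":0,"ay":0,"az":0,"gripper":1},
  {"tx":1,"ty":31,"tz":0,"ax":0,"ay":0,"az":0,"gripper":1},
  {"tx":0,"ty":0,"tz":20,"ax":0,"ay":0,"az":0,"gripper":1},
  {"tx":0,"ty":0,"tz":0,"ax":0,"ay":0,"az":0,"gripper":1},
  {"tx":0,"ty":0,"tz":0,"ax":0,"ay":0,"az":0,"gripper":1},
])

```text
time_s: 11.75
tool_pos: [0.5334, -0.116, 0.1493]
orientation: [0.998, 0.056, -0.001, -0.001]
force: [-0.0, 0.7, 0.3]
opening: 0.093
grip_force: 0.0
```

```bash
python3 -c "
from h import *
go([*vw(0,-.0775),.099])"
```

```text
yaw 0.11221566060475785 tz [-0.001  0.002 -1.   ] move mm [-0.7  1.8 50.3]
```

carry_out([
  {"tx":0,"ty":2,"tz":20,"ax":0,"ay":0,"az":0,"gripper":1},
  {"tx":0,"ty":0,"tz":20,"ax":0,"ay":0,"az":0,"gripper":1},
  {"tx":0,"ty":0,"tz":10,"ax":0,"ay":0,"az":0,"gripper":1},
  {"tx":0,"ty":0,"tz":0,"ax":0,"ay":0,"az":0,"gripper":0.5},
  {"tx":0,"ty":0,"tz":0,"ax":0,"ay":0,"az":0,"gripper":0.5},
], squeeze=20)

```text
time_s: 12.25
tool_pos: [0.5345, -0.1197, 0.1004]
orientation: [0.998, 0.055, 0.001, -0.0]
force: [0.2, 1.5, 0.2]
opening: 0.0813
grip_force: 0.0
```

```bash
python3 -c "
from h import *
go([*vw(0,-.0775),.099]);d=snap('wrist','w4.png')
cv2.imwrite('pics/w4c.png',cv2.resize(d['img'][90:290,60:460],None,fx=2,fy=2,interpolation=2))
for y in(0,10,20,30,40,51.5):print(y,[((proj(d,[*vw(x,y/1e3),.056])-[60,90])*2).round() for x in(.022,-.022)])"
```

```text
yaw 0.11006297614364685 tz [ 0.001  0.    -1.   ] move mm [-1.5 -2.1  1.4]
0 [array([221., 223.]), array([232., 335.])]
10 [array([194., 223.]), array([206., 335.])]
20 [array([166., 223.]), array([180., 335.])]
30 [array([139., 223.]), array([154., 335.])]
40 [array([111., 223.]), array([128., 335.])]
51.5 [array([ 80., 223.]), array([ 98., 335.])]
```

View pics/w4c.png

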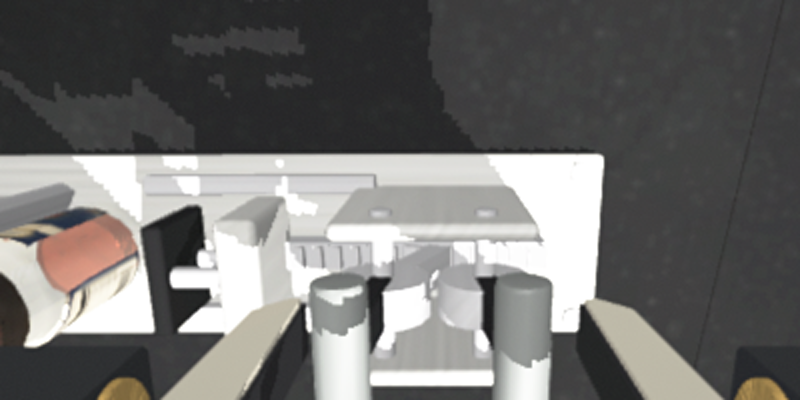

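The pad's front corners at crop (143,228) and (155,333) put its face at about y = 29 mm. That leaves a gap of about 22 mm, so about 33 mm of jaw travel is needed. First squeeze.

carry_out([
  {"tx":-1,"ty":-2,"tz":1,"ax":0,"ay":0,"az":0,"gripper":0.42},
  {"tx":0,"ty":0,"tz":0,"ax":0,"ay":0,"az":0,"gripper":0.2},
  {"tx":0,"ty":0,"tz":0,"ax":0,"ay":0,"az":0,"gripper":0},
  {"tx":0,"ty":0,"tz":0,"ax":0,"ay":0,"az":0,"gripper":-0.12},
  {"tx":0,"ty":0,"tz":0,"ax":0,"ay":0,"az":0,"gripper":-0.12},
])

```text
time_s: 12.8
tool_pos: [0.5334, -0.1168, 0.101]
orientation: [0.998, 0.055, 0.001, -0.001]
force: [-3.0, 3.2, 13.4]
opening: 0.0428
grip_force: 11.5
```

carry_out([
  {"tx":0,"ty":0,"tz":0,"ax":0,"ay":0,"az":0,"gripper":-0.12},
  {"tx":0,"ty":0,"tz":0,"ax":0,"ay":0,"az":0,"gripper":-0.12},
  {"tx":0,"ty":0,"tz":0,"ax":0,"ay":0,"az":0,"gripper":-0.12},
])

```text
time_s: 13.1
tool_pos: [0.5334, -0.1168, 0.1011]
orientation: [0.998, 0.055, 0.001, -0.001]
force: [-2.7, 2.7, 12.6]
opening: 0.0414
grip_force: 11.5
```

```bash
cat >> h.py <<'E'
def pad(f):
    d=snap('wrist',f);g=cv2.cvtColor(d['img'],cv2.COLOR_BGR2GRAY)
    s=status.get_state();print('open',s['opening'],'grip',s['grip_force'],'F',s['force'].round(1),'t',s['time_s'],'tcp',s['tool_pos'].round(4))
    # profiles across jaw top along vice y at z=.059, and pad top at z=.056
    for x,z,ys in((.012,.059,np.arange(-50,40,1)),(0.,.056,np.arange(10,60,1)),(-.012,.059,np.arange(-50,40,1))):
        v=[int(g[tuple(proj(d,[*vw(x,y/1e3),z]).round().astype(int)[::-1])]) for y in ys]
        e=np.abs(np.diff(v));print(x,[(int(ys[i]),v[i],v[i+1]) for i in range(len(e)) if e[i]>30])
E
python3 -c "
from h import *
pad('w5.png')"
```

```text
open 0.04132398583159911 grip 11.466806530952454 F [-3.4  4.1 13.6] t 13.15 tcp [ 0.5334 -0.1169  0.1011]
0.012 [(-50, 143, 194), (-44, 179, 139), (-43, 139, 193), (-37, 188, 150), (-36, 150, 196), (-29, 137, 193), (-25, 204, 235), (-16, 231, 190), (-6, 201, 238), (9, 245, 206), (15, 162, 62), (16, 62, 30), (35, 52, 90), (36, 90, 152)]
0.0 [(28, 255, 210), (29, 210, 67), (37, 63, 114), (38, 114, 172), (40, 189, 224), (51, 153, 109), (54, 121, 161)]
-0.012 [(-48, 126, 176), (-33, 186, 239), (-14, 228, 192), (-6, 206, 254), (18, 255, 184), (19, 184, 73), (20, 73, 29), (35, 55, 125), (36, 125, 255)]
```

carry_out([
  {"tx":0,"ty":0,"tz":0,"ax":0,"ay":0,"az":0,"gripper":0.55},
  {"tx":0,"ty":0,"tz":0,"ax":0,"ay":0,"az":0,"gripper":0.55},
  {"tx":0,"ty":0,"tz":0,"ax":0,"ay":0,"az":0,"gripper":0.55},
  {"tx":0,"ty":0,"tz":0,"ax":0,"ay":0,"az":0,"gripper":0.55},
  {"tx":0,"ty":0,"tz":0,"ax":0,"ay":0,"az":0,"gripper":0.55},
])

```text
time_s: 13.65
tool_pos: [0.5322, -0.1197, 0.0983]
orientation: [0.999, 0.054, -0.001, 0.001]
force: [0.5, 0.1, -0.4]
opening: 0.0713
grip_force: 0.4
```

```bash
python3 -c "
from h import *
pad('w6.png')"
```

```text
open 0.07161100593237174 grip 0.10631701676174998 F [ 0.3  0.7 -0.3] t 13.7 tcp [ 0.5322 -0.1198  0.0983]
0.012 [(-50, 154, 208), (-38, 202, 166), (-37, 166, 208), (-31, 182, 144), (-30, 144, 191), (-17, 254, 215), (-6, 212, 254), (9, 255, 210), (14, 235, 107), (15, 107, 40), (35, 58, 97), (36, 97, 160)]
0.0 [(10, 255, 223), (28, 255, 201), (29, 201, 64), (37, 59, 114), (38, 114, 196), (50, 172, 125)]
-0.012 [(-40, 152, 241), (-37, 225, 168), (-31, 150, 188), (-17, 189, 236), (-15, 255, 221), (-6, 220, 255), (19, 244, 55), (35, 66, 169), (36, 169, 255)]
```

carry_out([
  {"tx":0,"ty":0,"tz":0,"ax":0,"ay":0,"az":0,"gripper":0.2},
  {"tx":0,"ty":0,"tz":0,"ax":0,"ay":0,"az":0,"gripper":0},
  {"tx":0,"ty":0,"tz":0,"ax":0,"ay":0,"az":0,"gripper":-0.12},
  {"tx":0,"ty":0,"tz":0,"ax":0,"ay":0,"az":0,"gripper":-0.12},
  {"tx":0,"ty":0,"tz":0,"ax":0,"ay":0,"az":0,"gripper":-0.12},
])

```text
time_s: 14.2
tool_pos: [0.5321, -0.117, 0.1]
orientation: [0.998, 0.055, -0.0, -0.001]
force: [-3.7, 4.6, 10.6]
opening: 0.0424
grip_force: 11.4
```

carry_out([
  {"tx":0,"ty":0,"tz":0,"ax":0,"ay":0,"az":0,"gripper":-0.12},
  {"tx":0,"ty":0,"tz":0,"ax":0,"ay":0,"az":0,"gripper":-0.12},
])

```text
time_s: 14.4
tool_pos: [0.5321, -0.117, 0.1001]
orientation: [0.998, 0.055, -0.0, -0.001]
force: [-3.8, 4.3, 11.2]
opening: 0.0414
grip_force: 11.4
```

```bash
python3 -c "
from h import *
pad('w7.png')"
```

```text
open 0.04126111414291572 grip 11.406025886535645 F [-3.9  5.3 10.8] t 14.45 tcp [ 0.5321 -0.117   0.1   ]
0.012 [(-50, 141, 187), (-43, 157, 192), (-36, 141, 192), (-25, 196, 252), (-24, 252, 218), (-23, 218, 252), (-17, 253, 209), (-16, 209, 248), (-10, 255, 205), (1, 188, 221), (17, 253, 190), (22, 176, 33)]
0.0 [(36, 255, 108), (37, 108, 28), (45, 50, 157), (46, 157, 203), (48, 199, 167), (53, 113, 148)]
-0.012 [(-48, 124, 175), (-34, 215, 253), (-7, 251, 189), (1, 196, 233), (26, 231, 118), (27, 118, 44)]
```

carry_out([
  {"tx":0,"ty":0,"tz":0,"ax":0,"ay":0,"az":0,"gripper":0.55},
  {"tx":0,"ty":0,"tz":0,"ax":0,"ay":0,"az":0,"gripper":0.55},
  {"tx":0,"ty":-2,"tz":0,"ax":0,"ay":0,"az":0,"gripper":0.55},
  {"tx":0,"ty":0,"tz":0,"ax":0,"ay":0,"az":0,"gripper":0.55},
  {"tx":0,"ty":0,"tz":0,"ax":0,"ay":0,"az":0,"gripper":0.55},
])

```text
time_s: 14.95
tool_pos: [0.5325, -0.1182, 0.0984]
orientation: [0.999, 0.054, 0.0, 0.001]
force: [-0.2, 0.6, 0.6]
opening: 0.0713
grip_force: 0.0
```

carry_out([
  {"tx":0,"ty":0,"tz":0,"ax":0,"ay":0,"az":0,"gripper":0.2},
  {"tx":0,"ty":0,"tz":0,"ax":0,"ay":0,"az":0,"gripper":0},
  {"tx":0,"ty":0,"tz":0,"ax":0,"ay":0,"az":0,"gripper":-0.12},
  {"tx":0,"ty":0,"tz":0,"ax":0,"ay":0,"az":0,"gripper":-0.12},
  {"tx":0,"ty":0,"tz":0,"ax":0,"ay":0,"az":0,"gripper":-0.12},
])

```text
time_s: 15.45
tool_pos: [0.5326, -0.1169, 0.1003]
orientation: [0.999, 0.054, 0.0, 0.0]
force: [-3.1, 0.3, 10.3]
opening: 0.042
grip_force: 12.6
```

carry_out([
  {"tx":0,"ty":0,"tz":0,"ax":0,"ay":0,"az":0,"gripper":-0.12},
  {"tx":0,"ty":0,"tz":0,"ax":0,"ay":0,"az":0,"gripper":-0.12},
])

```text
time_s: 15.65
tool_pos: [0.5326, -0.1169, 0.1003]
orientation: [0.999, 0.054, 0.0, 0.0]
force: [-3.3, 1.2, 10.6]
opening: 0.0417
grip_force: 12.7
```

```bash
python3 -c "
from h import *
pad('w8.png');d=load('w8.png')
print(proj(d,[.5162,.0313,.111]))
cv2.imwrite('pics/w8c.png',cv2.resize(d['img'][90:290,60:460],None,fx=2,fy=2,interpolation=2))"
```

```text
open 0.041620014857994915 grip 12.695105373859406 F [-3.2  1.6 10.4] t 15.7 tcp [ 0.5326 -0.1169  0.1004]
0.012 [(-50, 135, 183), (-36, 139, 187), (-25, 196, 254), (-24, 254, 204), (-23, 204, 249), (-17, 253, 205), (-16, 205, 248), (-10, 243, 195), (-9, 195, 248), (-4, 252, 205), (9, 180, 229), (25, 249, 137), (26, 137, 48)]
0.0 [(10, 183, 217), (41, 244, 85), (42, 85, 45), (50, 69, 109), (53, 109, 142)]
-0.012 [(-48, 117, 168), (-34, 168, 203), (-33, 203, 234), (0, 227, 188), (10, 216, 254), (30, 255, 177), (31, 177, 28)]
[ 16.30009225 260.03382127]
```

View pics/w8c.png

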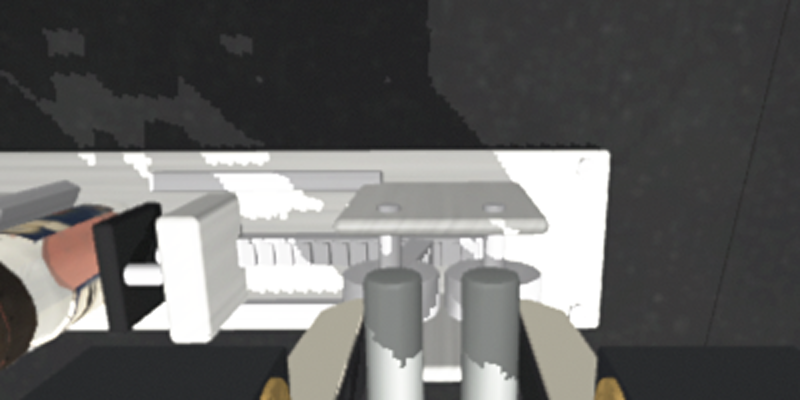

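The pad now touches the jar and is pressed in about 3 mm: the jaw moved 8 mm and the pad 5 mm. One more stroke should bring it to about 10 mm.

carry_out([
  {"tx":0,"ty":0,"tz":0,"ax":0,"ay":0,"az":0,"gripper":0.55},
  {"tx":0,"ty":0,"tz":0,"ax":0,"ay":0,"az":0,"gripper":0.55},
  {"tx":0,"ty":-0.5,"tz":0,"ax":0,"ay":0,"az":0,"gripper":0.55},
  {"tx":0,"ty":0,"tz":0,"ax":0,"ay":0,"az":0,"gripper":0.55},
  {"tx":0,"ty":0,"tz":0,"ax":0,"ay":0,"az":0,"gripper":0.55},
])

```text
time_s: 16.2
tool_pos: [0.5322, -0.116, 0.0983]
orientation: [0.999, 0.054, -0.0, -0.0]
force: [-0.4, 0.3, 1.1]
opening: 0.071
grip_force: 0.0
```

carry_out([
  {"tx":0,"ty":0,"tz":0,"ax":0,"ay":0,"az":0,"gripper":0.3},
  {"tx":0,"ty":0,"tz":0,"ax":0,"ay":0,"az":0,"gripper":0.15},
  {"tx":0,"ty":0,"tz":0,"ax":0,"ay":0,"az":0,"gripper":0},
  {"tx":0,"ty":0,"tz":0,"ax":0,"ay":0,"az":0,"gripper":-0.1},
  {"tx":0,"ty":0,"tz":0,"ax":0,"ay":0,"az":0,"gripper":-0.12},
])

```text
time_s: 16.7
tool_pos: [0.5325, -0.1169, 0.1003]
orientation: [0.999, 0.054, 0.0, 0.001]
force: [-3.3, -0.8, 10.6]
opening: 0.0426
grip_force: 15.5
```

carry_out([
  {"tx":0,"ty":0,"tz":0,"ax":0,"ay":0,"az":0,"gripper":-0.12},
  {"tx":0,"ty":0,"tz":0,"ax":0,"ay":0,"az":0,"gripper":-0.12},
  {"tx":0,"ty":0,"tz":0,"ax":0,"ay":0,"az":0,"gripper":-0.12},
])

```text
time_s: 17.0
tool_pos: [0.5325, -0.1169, 0.1003]
orientation: [0.999, 0.054, 0.0, 0.001]
force: [-2.6, -1.5, 9.9]
opening: 0.0413
grip_force: 15.5
```

```bash
python3 -c "
from h import *
pad('w9.png');d=load('w9.png')
cv2.imwrite('pics/w9c.png',cv2.resize(d['img'][90:290,0:400],None,fx=2,fy=2,interpolation=2))"
```

```text
open 0.0415581710321632 grip 15.54740309715271 F [-2.5 -1.3  9.3] t 17.05 tcp [ 0.5325 -0.1169  0.1003]
0.012 [(-50, 142, 178), (-38, 181, 129), (-31, 174, 141), (-30, 141, 181), (-26, 182, 214), (-24, 239, 193), (-23, 193, 246), (-17, 249, 216), (-11, 251, 203), (-9, 196, 246), (-4, 250, 182), (-3, 182, 225), (3, 253, 190), (17, 178, 241), (33, 232, 27)]
0.0 [(18, 178, 236), (41, 255, 107), (42, 107, 40), (50, 58, 107), (53, 102, 145)]
-0.012 [(-48, 108, 162), (-33, 173, 215), (-32, 215, 250), (6, 253, 220), (7, 220, 176), (17, 204, 241), (32, 248, 183), (33, 183, 60)]
```

View pics/w9c.png

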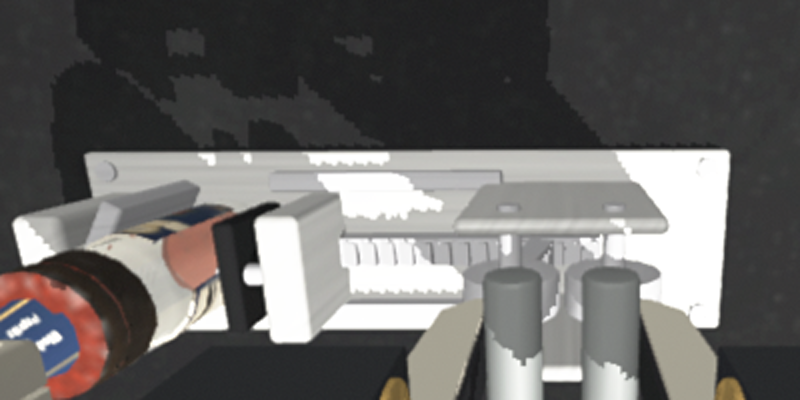

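The jaw moved another 7.5 mm while the pad stayed at the jar. The grip is 4.1 N above the free stroke, so the pad is about 10 mm in and both levers are held.

```bash
python3 -c "
from h import *
print(job.finish_job())"
```

```text
the job is handed in; nothing more can be done
None
```

The jar is standing home in the V jaw with the spring pad pressed in about 10 mm (estimated from the wrist camera and grip force), both levers are still held squeezed, and the job is handed in; no verdict came back.

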